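Fit the reaming cone and run the citrus press at its third speed

TASK

Get the citrus press ready for the oranges: stand the larger of the two reaming cones on the press's upright drive spindle, lowering it gently until it is fully home and upright, and let go of it. Only then take the spring-return dial by its bar, turn it clockwise past the first and second clicks to the third click, and keep holding it there: finish with the dial still gripped at the third click, because it springs back if let go. Leave the smaller cone, the oranges and the spice jar alone.

Things in the scene. Friction and masses are not known exactly. Their poses are not given: they have to be found in the camera images.
- juicer: citrus press, fixed: white housing 156 (x) by 300 (y) by 55 mm high. Origin: centre of its underside on the worktop, z up. On its +y half a shallow round dish (142 mm across, rim 69 mm above the worktop) with the upright drive spindle at its centre, at y = +75 mm; on its -y half a raised deck (124 by 110 mm, top 75 mm above the worktop) with the dial at y = -85 mm
- spindle (a point): point on the axis of the press's spindle at the height of its seat, 62 mm above the worktop; axes as the press's. The steel spindle is 13 mm thick and rises 38 mm above this point (top 9 mm tapered to 6 mm thick). The seat is a round boss 40 mm across; a cone is fully home when its underside rests on the seat, its origin then at this point
- dial (a joint): angle of the press's black dial, rad: 0 at rest, grows turning clockwise from above about the vertical through dial_grip. Clicks at 0.42, 0.84, 1.26 rad (24, 48, 72 degrees), a stop just beyond at 1.40. A spring always returns it to 0: about 0.08 N m at the start, 0.15 at the third click; the clicks add or take up to 0.05 N m
- dial_grip (a point): on the dial's axis, 106 mm above the worktop, 12 mm below the top of its grip bar: bar 46 mm long, 14 mm thick, 30 mm high, on a disc 52 mm across (top 88 mm above the worktop). Pinch it across the 14 mm; about 40 N does not slip. Turns with the dial: x along the bar to its white-marked end, y across, z up. At rest x is the press's x. Dots on the deck mark rest and three clicks
- large_cone: larger white reaming cone, about 120 g, upright on the slate board lying on the hob (its top 14 mm above the worktop). Origin: centre of its underside, z up. Round: flange 66 mm across, 5 mm high; straight collar 48 mm across up to 43 mm; ribbed dome to 68 mm. Grip across the collar about 30 mm above the underside. Bore from below 17 mm wide, 43 mm deep
- small_cone: the smaller white reaming cone, standing on the same slate board, not to be used: flange 52 mm, collar 32 mm across, 55 mm high. Origin: centre of its underside. The two cones may stand either way round, one nearer to the robot
- orange_1: an orange, 75 mm, on the worktop to the left of the press; leave alone
- orange_2: a second orange, 72 mm, on the worktop to the left of the press; leave alone
- spice_jar: glass spice jar with a dark lid, 41 mm across, 105 mm high, at the back beyond the press; leave alone. It stands under a wall cabinet whose underside is 0.42 m above the worktop; the cabinet begins at world x = 0.67 m and spans y from -0.03 to 0.71 m: keep the arm's wrist clear of it on the way to the press

How it is judged:
By the outcome, as a careful person would: the job done as asked, in the order asked, and still so for the second after the job is handed in, while the arm keeps its last pose, push and grip.
It also fails if it takes over 59 s, if anything falls off the work surface, if the arm or the gripper's body presses on something with over 40 N, if the wrist force passes 120 N, or if a joint passes its speed limit or range.

ROBOT

A 6-joint arm with a two-finger parallel gripper is mounted at the origin on a cart in front of the work surface, level with it; the furniture and walls round the work are solid. World frame = base frame: x ahead of the robot, y to its left, z up, the work surface at z = 0. Lengths are in mm, angles in degrees, forces in N, time in s.
With the tool pointing down it reaches from about 300 to 850 mm from the base axis. Payload 4.2 kg.
Tool frame: the origin (TCP) lies midway between the tips of the shut fingers; the grasp point (between the pads) lies 19 mm behind it; z points along the fingers, y is the line along which they close (so a half turn about z gives the same grasp; the last joint's range is limited). The gripper opens to 91 mm and grips with 3 to 60 N. Pads are 32 mm wide; open, the fingers measure 118 mm over their backs; the gripper's body (76 mm by 178 mm) begins 60 mm behind the grasp point.
Start: joints at [71.62, 18.312, 89.639, -0, 72.044, -1.146], TCP at [170.366, 549.198, 213.976] pointing down, gripper open.
Joint ranges: [-177.97, 177.97], [-48.28, 115.42], [12.27, 149.76], [-77.06, 257.06], [2.81, 150.46], [-146.56, 146.56]. Speed limits (degrees/s): [147.25, 147.25, 180, 180, 180, 180].

INTERFACE

Orientations are given as [roll, pitch, yaw] about the fixed x, y, z axes, in that order (R = Rz(yaw) Ry(pitch) Rx(roll)).
In Python, from workcell import state, grab_frame, camera_model, job_done gives the robot as it stands.
- The arm moves only by the tool step_hand, called after "Call:" by a JSON object that holds its "api" and its "payload". Schema: {"type":"object","properties":{"steps":{"type":"array","items":{"type":"array","prefixItems":[{"type":"array","items":{"type":"number"},"minItems":3,"maxItems":3},{"type":"array","items":{"type":"number"},"minItems":3,"maxItems":3}],"minItems":2,"maxItems":2},"minItems":1,"maxItems":8},"finger_gap":{"type":"number"},"squeeze":{"type":"number"},"only":{"type":"string"},"quiet":{"type":"boolean"},"lines":{"type":"string"}},"required":["steps"],"additionalProperties":false}. steps is a list of rows, 1 to 8 of them, each written [[dx, dy, dz], [rx, ry, rz]]: dx, dy, dz in mm, then a rotation vector rx, ry, rz in degrees; each row shifts and turns the commanded pose from where the row before left it, along the tool's axes as they then stand; what a row does not reach is not made up. A row lasts 1/10 s, in which the tool goes at most 50 mm and 8.59 degrees, less where a joint would pass 70% of its speed; a pose out of reach is approached as far as the arm can. finger_gap is the finger opening in mm, set as the call begins (left out keeps the last). The fingers move at their own pace and stop on an object; squeeze is the grip in N (left out, the last holds). Time passes only in rows, so rows that do not move let the fingers close. The tool returns the time, the measured TCP pose, the force, the opening and the grip force at its end. only (a regular expression) keeps the lines of the reply that match it, lines (a string "A,B") keeps lines A to B, and quiet returns only ok. Input that does not fit is refused with a message, and nothing moves.
- state(): the state, without advancing time (a new reading comes with each control period).
- grab_frame(name): name is "scene" or "top" or "wrist"; returns the picture (384x512x3 uint8, blue, green, red); there is no depth.
- camera_model(name): a dict with "fx", "fy", "cx", "cy" (pixels), "T" (4x4, takes a point from camera to world coordinates). Camera axes: x right, y up, looking along -z (the intrinsics and any distortion apply to the point x, -y, -z); pixel columns grow to the right and rows downward; lengths in mm; the calibration is good to about 2 mm. A picture is of the moment at which its call begins: read the wrist's pose just before it. camera_model takes no time and is no camera call; for the wrist camera it gives the pose at the moment of the call.
- job_done(): hands the job in; it is judged then, once.
The state is a dict: "time_s": time; "qpos": joint angles; "qvel": joint speeds; "effort": joint torques, N m; "ee_pos": TCP position; "ee_rot": TCP orientation; "force": force on the tool from outside, world axes, zero at the start; "torque": the same for the moment, N m; "gripper_width": finger opening in mm; "gripper_force": force on a finger pad.
Only numpy, scipy, OpenCV 4.12 (cv2) and the standard library are available. Lean on these libraries where they do the work, as an engineer would, in place of code of your own. Each camera call takes 0.05 s, during which the arm holds its last target. There are 200 camera calls.

## Working session

There is one attempt and no reset: what is moved stays moved. The work goes in short steps, Python scripts to look and compute and a tool call to move; the robot and the scene stay as the last step left them, time stands still between calls to the robot, and variables do not carry over. Pictures are saved under pics/ and viewed, at most 10 in all, crops included, and the job is handed in when it is done.

```bash
mkdir -p pics; python3 - <<'E'
from workcell import *
import cv2, numpy as np
for n in ["scene","top"]:
    m=camera_model(n); im=grab_frame(n); cv2.imwrite(f"pics/{n}0.png",im); np.savez(f"{n}.npz",**m)
    print(n,{k:(np.round(v,3).tolist() if k=="T" else v) for k,v in m.items()})
m=camera_model("wrist"); cv2.imwrite("pics/wrist0.png",grab_frame("wrist"));print(np.round(m["T"],3).tolist(),m.keys())
s=state();print(s["time_s"],s["ee_pos"],s["ee_rot"],s["gripper_width"],s["force"])
E
```

```text
scene {'fx': 385.4068752670315, 'fy': 385.4068752670315, 'cx': 259.9496188443563, 'cy': 186.77094673706162, 'T': [[0.75, 0.344, -0.565, -94.282], [-0.661, 0.361, -0.657, -729.057], [-0.022, 0.867, 0.499, 703.018], [0.0, 0.0, 0.0, 1.0]]}
top {'fx': 467.5868809918598, 'fy': 467.5868809918598, 'cx': 255.1739602405556, 'cy': 190.59666613506943, 'T': [[-0.029, 0.998, -0.062, 493.8], [-0.999, -0.028, 0.019, 87.824], [0.017, 0.062, 0.998, 1522.824], [0.0, 0.0, 0.0, 1.0]]}
[[0.297, -0.922, -0.248, 100.018], [0.955, 0.286, 0.079, 570.656], [-0.002, -0.26, 0.966, 384.202], [0.0, 0.0, 0.0, 1.0]] dict_keys(['fx', 'fy', 'cx', 'cy', 'T'])
0.15 [170.2234351  548.82141431 213.34244428] [-1.79924757e+02 -2.26029556e-03  1.62767984e+02] 91.28596409216361 [ 0.11387853 -0.6418077   0.44074953]
```

View pics/scene0.png

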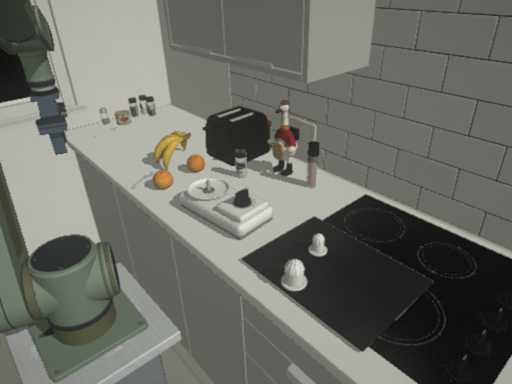

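View pics/top0.png

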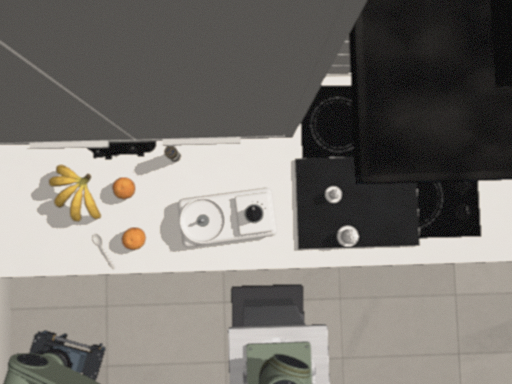

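The scene view shows the press at about (225,205), with the large cone at (294,272) near the robot and the small one at (318,243). In the top view the dish is at (203,220), the dial at (254,213), the large cone at (347,236) and the small cone at (334,194).

```bash
cat > h.py <<'E'
import cv2, numpy as np
from workcell import *
def ray(m,u,v):
    d=np.array([(u-m["cx"])/m["fx"],-(v-m["cy"])/m["fy"],-1.]); T=np.array(m["T"]); return T[:3,3],T[:3,:3]@d
def plane(m,u,v,z):
    o,d=ray(m,u,v); return o+d*(z-o[2])/d[2]
def proj(m,p):
    T=np.array(m["T"]); c=T[:3,:3].T@(np.asarray(p,float)-T[:3,3]); return np.array([m["cx"]+m["fx"]*c[0]/-c[2], m["cy"]+m["fy"]*c[1]/c[2]])
def go(p,yaw=None):
    s=state(); from scipy.spatial.transform import Rotation as R
    r=R.from_euler('xyz',s["ee_rot"],degrees=True); 
    return r.inv().apply(np.asarray(p)-s["ee_pos"])
E
python3 - <<'E'
from h import *
t=cv2.imread("pics/top0.png"); m=dict(np.load("top.npz"))
def blobs(im,x0,y0,x1,y1,th,inv=False):
    g=cv2.cvtColor(im,cv2.COLOR_BGR2GRAY)[y0:y1,x0:x1]
    b=((g<th) if inv else (g>th)).astype(np.uint8)
    n,l,st,c=cv2.connectedComponentsWithStats(b)
    return [(st[i].tolist(),(c[i]+[x0,y0]).round(2)) for i in range(1,n) if st[i][4]>30]
for b in blobs(t,305,165,385,246,90): print("cone top",b,plane(m,*b[1],40).round(1))
for b in blobs(t,240,195,268,230,70,True): print("dial",b,plane(m,*b[1],100).round(1))
s=cv2.imread("pics/scene0.png"); ms=dict(np.load("scene.npz"))
for b in blobs(s,275,228,335,292,90): print("cone scene",b,plane(ms,*b[1],40).round(1))
a=np.hstack([cv2.resize(t[180:255,170:280],None,fx=5,fy=5,interpolation=2)[:375], ])
b=cv2.resize(s[165:240,170:280],None,fx=5,fy=5,interpolation=2)
w=cv2.imread("pics/wrist0.png")
cv2.imwrite("pics/c1.png",cv2.resize(np.vstack([a[:300],b[:300]]),(550,600)))
E
```

```text
cone top ([20, 21, 17, 17, 240], array([333.19, 193.95])) [ 568.2 -188.7   40. ]
cone top ([32, 60, 23, 21, 376], array([347.52, 235.44])) [ 435.3 -229.    40. ]
dial ([6, 11, 16, 16, 183], array([253.34, 213.51])) [512.6  68.2 100. ]
cone scene ([0, 0, 19, 11, 117], array([281.24, 231.37])) [532.  -89.5  40. ]
cone scene ([34, 5, 19, 24, 319], array([318.11, 245.58])) [ 560.1 -203.9   40. ]
cone scene ([6, 31, 27, 33, 649], array([294.09, 275.71])) [ 428.4 -241.4   40. ]
```

View pics/c1.png

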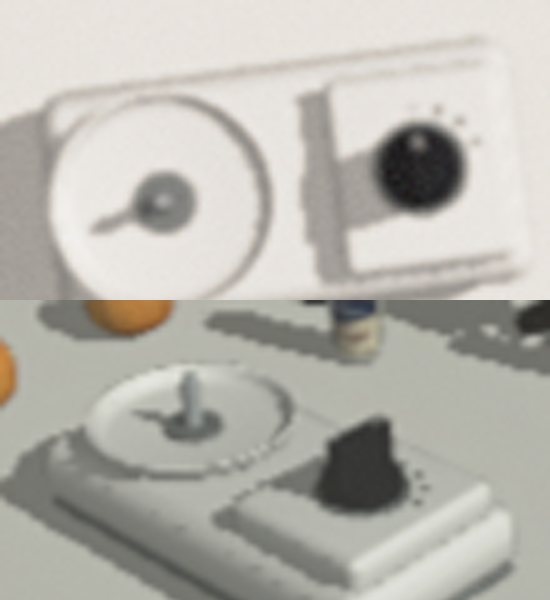

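View pics/wrist0.png

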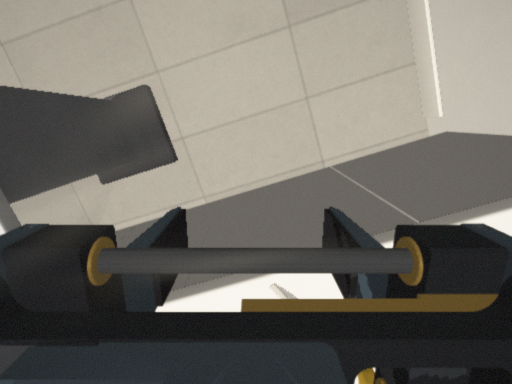

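```bash
python3 - <<'E'
from h import *
t=cv2.imread("pics/top0.png"); m=dict(np.load("top.npz"))
s=cv2.imread("pics/scene0.png"); ms=dict(np.load("scene.npz"))
g=cv2.cvtColor(t,cv2.COLOR_BGR2GRAY); x0,y0=194,211; c=g[y0:y0+19,x0:x0+19]
cc=cv2.connectedComponentsWithStats((c<165).astype(np.uint8)); print(cc[2].tolist(),cc[3]+[x0,y0])
sp=plane(m,203,220.4,62); print("seat top",sp, "scene",plane(ms,208.6,190,62))
d=plane(m,253.34,213.51,92); print("dial",d)
v=sp-d; print("sep",np.hypot(*v[:2]),"yaw",np.degrees(np.arctan2(v[1],v[0]))-90)
mw=camera_model("wrist"); print({k:mw[k] for k in("fx","fy","cx","cy")})
st=state(); T=np.array(mw["T"]); from scipy.spatial.transform import Rotation as R
r=R.from_euler('xyz',st["ee_rot"],degrees=True)
print("cam in tool",r.inv().apply(T[:3,3]-st["ee_pos"]),"fwd",r.inv().apply(-T[:3,2]),"up",r.inv().apply(T[:3,1]))
E
```

```text
[[0, 0, 19, 19, 245], [0, 4, 15, 11, 116]] [[203.48979592 219.88571429]
 [201.96551724 220.24137931]]
seat top [496.20152582 224.93112782  62.        ] scene [495.16130916 217.0967838   62.        ]
dial [512.65878022  68.10101805  92.        ]
sep 157.69123169610705 yaw 5.990512958678224
{'fx': 272.5850481674754, 'fy': 272.5850481674754, 'cx': 254.64357652744977, 'cy': 192.1492889492289}
cam in tool [ 7.35287168e+01 -1.34822784e-01 -1.70968043e+02] fwd [-2.60428056e-01 -8.72168294e-04  9.65492862e-01] up [9.65492724e-01 8.14574410e-04 2.60428754e-01]
```

Call:
{"api": "step_hand", "payload": {"steps": [[[-20, -12, -4], [0, 0, 0]], [[-39, -23, -4], [0, 0, 0]], [[-39, -23, -4], [0, 0, 0]], [[-39, -23, -4], [0, 0, 0]], [[-39, -23, -4], [0, 0, 0]], [[-39, -23, -4], [0, 0, 0]], [[-39, -23, -4], [0, 0, 0]], [[-39, -23, -4], [0, 0, 0]]], "finger_gap": 91}}

```text
time_s: 0.95
ee_pos: [399.8, 295.5, 246.0]
ee_rot: [180.0, -0.0, 162.8]
force: [0.4, 0.9, -0.0]
gripper_width: 90.7
gripper_force: 0.0
```

Call:
{"api": "step_hand", "payload": {"steps": [[[-39, -23, -4], [0, 0, -6]], [[-39, -18, -4], [0, 0, -6]], [[-39, -14, -3], [0, 0, -6]], [[-39, -13, -3], [0, 0, -5]], [[-28, -8, 0], [0, 0, 0]], [[0, 0, 0], [0, 0, 0]], [[0, 0, 0], [0, 0, 0]]]}}

```text
time_s: 1.65
ee_pos: [569.3, 203.0, 259.0]
ee_rot: [-180.0, -0.1, -174.3]
force: [-0.1, 0.3, -0.7]
gripper_width: 90.8
gripper_force: 0.0
```

```bash
python3 - <<'E'
from h import *
m=camera_model("wrist"); im=grab_frame("wrist"); np.savez("w1.npz",**m); cv2.imwrite("pics/w1.png",im)
s=state(); print(s["ee_pos"],s["ee_rot"],s["qpos"],s["qvel"])
cv2.imwrite("pics/w1c.png",cv2.resize(im[30:230,120:400],None,fx=2.8,fy=2.8,interpolation=2))
E
```

```text
[568.68927229 203.28365073 259.39670526] [ 1.79997941e+02 -1.04072742e-01 -1.74236937e+02] [ 1.85649127e+01  1.96907086e+01  8.10448878e+01  2.55060260e-02
  7.93654343e+01 -7.72028774e+01] [ 0.67204546 -1.07292128  0.54208287 -0.02009759 -0.07028006 -0.05131664]
```

View pics/w1c.png

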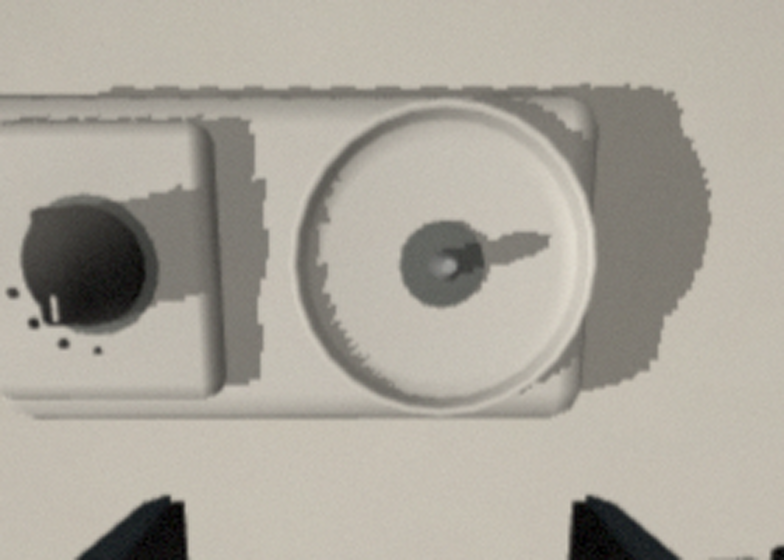

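The wrist crop shows the spindle boss at crop (444,263), the dish rim centred near (447,256), the dial disc at about (91,264), and the press edges parallel to the image rows.

```bash
python3 - <<'E'
from h import *
im=cv2.imread("pics/w1.png"); m=dict(np.load("w1.npz")); g=cv2.cvtColor(im,cv2.COLOR_BGR2GRAY)
x0,y0=258,104; c=g[y0:y0+40,x0:x0+40]
mask=(c<130).astype(np.uint8)
mask=cv2.morphologyEx(mask,cv2.MORPH_OPEN,cv2.getStructuringElement(2,(13,13)))
n,l,st,ce=cv2.connectedComponentsWithStats(mask)
for i in range(1,n): print("boss",st[i].tolist(),ce[i]+[x0,y0],plane(m,*(ce[i]+[x0,y0]),62))
x=[plane(m,120+u/2.8,30+v/2.8,z).round(1) for u,v,z in[(444,263,62),(447,256,69),(91,264,88),(448,264,100)]]; print(*x)
# spindle tip: brightness near (448,264); dial dark mask
d=(g[90:155,120:185]<85).astype(np.uint8); n,l,st,ce=cv2.connectedComponentsWithStats(d)
for i in range(1,n):
    if st[i][4]>200: print("dial",st[i].tolist(),ce[i]+[120,90],plane(m,*(ce[i]+[120,90]),88),plane(m,*(ce[i]+[120,90]),100))
# lower long edge of housing
e=[]
for u in range(140,310,5):
    col=g[165:190,u].astype(int); e.append((u,165+np.argmin(np.diff(col)) ))
p=np.polyfit(*np.array(e).T,1);print("edge slope deg",np.degrees(np.arctan(p[0])))
a,b=[plane(m,u,np.polyval(p,u),30) for u in(140,300)]; v=b-a; print("edge yaw",np.degrees(np.arctan2(v[1],v[0]))-90)
for v in (0,): 
    mt=dict(np.load("top.npz"))
    print("top reproj", proj(mt,x[0]),proj(mt,x[2]))
E
```

```text
boss [5, 5, 34, 30, 617] [277.55591572 121.72447326] [496.48192632 225.49658145  62.        ]
[499.1 227.2  62. ] [495.9 227.5  69. ] [514.5  72.1  88. ] [499.1 225.6 100. ]
dial [9, 13, 47, 44, 1701] [151.75661376 123.98412698] [514.23896028  71.19944874  88.        ] [513.61452539  75.56649424 100.        ]
edge slope deg -1.6225817611892186
edge yaw 7.320031007613437
top reproj [202.24907309 219.48874442] [252.00120293 212.96469012]
```

Call:
{"api": "step_hand", "payload": {"steps": [[[6, -20, 0], [0, 0, 0]], [[12, -42, 0], [0, 0, 0]], [[12, -42, 0], [0, 0, 0]], [[12, -42, 0], [0, 0, 0]], [[12, -42, 0], [0, 0, 0]], [[12, -42, 0], [0, 0, 0]], [[12, -42, 0], [0, 0, 0]], [[12, -42, 0], [0, 0, 0]]]}}

```text
time_s: 2.5
ee_pos: [510.0, -118.5, 260.4]
ee_rot: [180.0, 0.0, -174.1]
force: [1.0, -0.1, 0.2]
gripper_width: 91.3
gripper_force: 0.0
```

Call:
{"api": "step_hand", "payload": {"steps": [[[12, -42, 0], [0, 0, 0]], [[12, -42, 0], [0, 0, 0]], [[6, -20, 0], [0, 0, 0]], [[0, 0, 0], [0, 0, 0]], [[0, 0, 0], [0, 0, 0]], [[0, 0, 0], [0, 0, 0]]]}}

```text
time_s: 3.1
ee_pos: [492.1, -223.0, 260.1]
ee_rot: [180.0, 0.0, -174.1]
force: [0.0, -0.0, -0.1]
gripper_width: 91.1
gripper_force: 0.0
```

```bash
python3 - <<'E'
from h import *
m=camera_model("wrist"); im=grab_frame("wrist"); np.savez("w2.npz",**m); cv2.imwrite("pics/w2.png",im)
s=state(); print(s["ee_pos"],s["ee_rot"],s["qpos"])
g=cv2.cvtColor(im,cv2.COLOR_BGR2GRAY)
print(proj(m,[434,-231,30]))
n,l,st,ce=cv2.connectedComponentsWithStats((g[:205]>90).astype(np.uint8))
for i in range(1,n):
    if st[i][4]>200: print(st[i].tolist(),ce[i])
cv2.imwrite("pics/w2c.png",cv2.resize(im[30:230,120:400],None,fx=2.8,fy=2.8,interpolation=2))
E
```

```text
[ 492.18650707 -223.06397617  260.09748214] [ 1.79972785e+02  1.03324392e-02 -1.74119932e+02] [-2.56177263e+01  1.36829292e+01  8.94868044e+01  2.93754030e-02
  7.68356769e+01 -1.21504488e+02]
[253.37029632 129.48394352]
[0, 0, 512, 205, 61459] [298.27449194  78.80478042]
[229, 106, 45, 47, 1642] [251.31912302 129.09439708]
```

View pics/w2c.png

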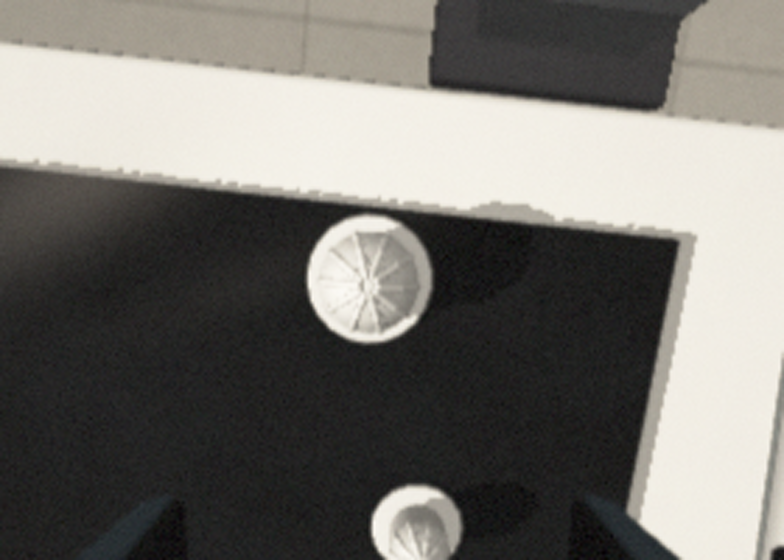

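The wrist crop shows the large cone's flange circle at image (251,129) and the small cone at crop (417,525).

```bash
python3 - <<'E'
from h import *
m=dict(np.load("w2.npz"))
p=plane(m,251.3,129.1,17); print(p)
print(plane(m,120+369/2.8,30+286/2.8,82), go([p[0],p[1],26]))
E
```

```text
[ 434.24938253 -234.11836264   17.        ]
[ 435.46817922 -232.59915793   82.        ] [ 58.80698744  -5.17195758 234.08445076]
```

Call:
{"api": "step_hand", "payload": {"steps": [[[15, -1, 15], [0, 0, 0]], [[20, -2, 35], [0, 0, 0]], [[18, -1.5, 35], [0, 0, 0]], [[5, 0, 35], [0, 0, 0]], [[0, 0, 35], [0, 0, 0]], [[0, 0, 25], [0, 0, 0]], [[0, 0, 10], [0, 0, 0]], [[0, 0, 0], [0, 0, 0]]]}}

```text
time_s: 3.95
ee_pos: [434.6, -233.9, 69.1]
ee_rot: [179.9, -0.1, -174.2]
force: [-0.1, 0.3, -0.3]
gripper_width: 90.7
gripper_force: 0.0
```

Call:
{"api": "step_hand", "payload": {"steps": [[[0, 0, 15], [0, 0, 0]], [[0, 0, 15], [0, 0, 0]], [[0, 0, 10], [0, 0, 0]], [[0, 0, 4], [0, 0, 0]], [[0, 0, 0], [0, 0, 0]], [[0, 0, 0], [0, 0, 0]]]}}

```text
time_s: 4.55
ee_pos: [435.5, -235.2, 26.6]
ee_rot: [-180.0, 0.1, -174.2]
force: [0.5, -0.6, 0.7]
gripper_width: 91.1
gripper_force: 0.0
```

Call:
{"api": "step_hand", "payload": {"steps": [[[0, 0, 0], [0, 0, 0]], [[0, 0, 0], [0, 0, 0]], [[0, 0, 0], [0, 0, 0]], [[0, 0, 0], [0, 0, 0]], [[0, 0, 0], [0, 0, 0]], [[0, 0, 0], [0, 0, 0]], [[0, 0, 0], [0, 0, 0]], [[0, 0, 0], [0, 0, 0]]], "finger_gap": 40, "squeeze": 25}}

```text
time_s: 5.35
ee_pos: [434.8, -234.8, 25.9]
ee_rot: [180.0, -0.0, -174.2]
force: [-0.6, 0.6, 0.4]
gripper_width: 46.6
gripper_force: 25.0
```

Call:
{"api": "step_hand", "payload": {"steps": [[[0, 0, -5], [0, 0, 0]], [[0, 0, -15], [0, 0, 0]], [[0, 0, -25], [0, 0, 0]], [[0, 0, -25], [0, 0, 0]], [[0, 0, -25], [0, 0, 0]], [[0, 0, -25], [0, 0, 0]], [[0, 0, -14], [0, 0, 0]], [[0, 0, 0], [0, 0, 0]]]}}

```text
time_s: 6.15
ee_pos: [436.1, -235.8, 162.1]
ee_rot: [-179.8, 0.2, -174.2]
force: [-0.3, -0.3, -1.9]
gripper_width: 47.0
gripper_force: 25.0
```

Call:
{"api": "step_hand", "payload": {"steps": [[[-4, 15, 0], [0, 0, 0]], [[-7.2, 30, 0], [0, 0, 0]], [[-7.2, 30, 0], [0, 0, 0]], [[-7.2, 30, 0], [0, 0, 0]], [[-7.2, 30, 0], [0, 0, 0]], [[-7.2, 30, 0], [0, 0, 0]], [[-7.2, 30, 0], [0, 0, 0]], [[-7.2, 30, 0], [0, 0, 0]]]}}

```text
time_s: 6.95
ee_pos: [465.1, -3.5, 158.5]
ee_rot: [180.0, -0.2, -174.2]
force: [0.6, -0.5, -0.2]
gripper_width: 46.8
gripper_force: 25.0
```

Call:
{"api": "step_hand", "payload": {"steps": [[[-7.2, 30, 0], [0, 0, 0]], [[-7.2, 30, 0], [0, 0, 0]], [[-7.2, 30, 0], [0, 0, 0]], [[-7.2, 30, 0], [0, 0, 0]], [[-7.2, 30, 0], [0, 0, 0]], [[-7.2, 30, 0], [0, 0, 0]], [[-7.2, 30, 0], [0, 0, 0]], [[-4.5, 17, 0], [0, 0, 0]]]}}

```text
time_s: 7.75
ee_pos: [497.0, 228.1, 158.4]
ee_rot: [-180.0, -0.2, -174.1]
force: [0.2, -0.8, -1.1]
gripper_width: 46.7
gripper_force: 25.0
```

Call:
{"api": "step_hand", "payload": {"steps": [[[0, 0, 0], [0, 0, 0]], [[0, 0, 0], [0, 0, 0]], [[0, 0, 0], [0, 0, 0]], [[0, 0, 0], [0, 0, 0]]]}}

```text
time_s: 8.15
ee_pos: [498.0, 224.6, 159.9]
ee_rot: [-180.0, -0.0, -174.3]
force: [0.8, -0.9, -1.0]
gripper_width: 46.9
gripper_force: 25.0
```

```bash
python3 - <<'E'
from h import *
im=grab_frame("scene"); cv2.imwrite("pics/s2.png",im); t=grab_frame("top"); w=grab_frame("wrist"); cv2.imwrite("pics/t2.png",t); cv2.imwrite("pics/w3.png",w)
np.savez("w3.npz",**camera_model("wrist"))
s=state(); print(s["ee_pos"],s["ee_rot"],s["force"],s["gripper_width"],s["time_s"])
cv2.imwrite("pics/c2.png",np.hstack([cv2.resize(im[140:240,150:300],(450,300),interpolation=2),cv2.resize(w,(350,300))]))
E
```

```text
[498.22733608 225.01055603 160.0938656 ] [ 1.79996394e+02  6.31524851e-03 -1.74297741e+02] [-0.57634591 -0.22116687 -1.66039688] 46.75817717682802 8.3
```

View pics/c2.png

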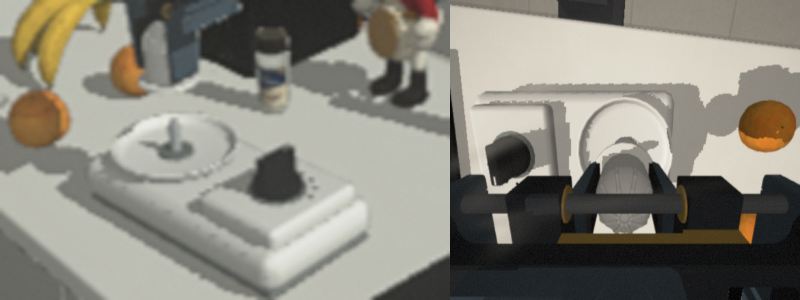

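The scene crop shows the cone held over the press behind the spindle, whose tip is at crop (175,120). In the wrist half the cone sits square between the fingers.

```bash
python3 - <<'E'
from h import *
ms=camera_model("scene"); im=cv2.imread("pics/s2.png"); g=cv2.cvtColor(im,cv2.COLOR_BGR2GRAY)
print("tip pred",proj(ms,[498,226,100]),"seat pred",proj(ms,[498,226,62]), "flange pred",proj(ms,[498.2,225,150]), "edges",proj(ms,[498.2+33*.75,225-33*.66,150]),proj(ms,[498.2-33*.75,225+33*.66,150]))
for r in range(176,190,2): print(r,g[r,196:222].tolist())
print()
for r in range(160,174,2): print(r,im[r,190:224,2].tolist())
E
```

```text
tip pred [206.73086766 178.70191074] seat pred [207.76814119 188.72028742] flange pred [205.54631028 165.13427382] edges [215.7988607  164.92669995] [195.29914202 165.34173872]
176 [189, 188, 187, 188, 188, 188, 188, 188, 188, 188, 187, 188, 188, 187, 187, 187, 187, 188, 188, 188, 186, 186, 187, 187, 188, 188]
178 [187, 187, 187, 187, 188, 177, 180, 199, 216, 220, 218, 216, 216, 213, 210, 208, 205, 202, 201, 196, 192, 196, 198, 190, 186, 186]
180 [188, 217, 225, 228, 231, 232, 230, 228, 228, 226, 186, 152, 163, 196, 217, 216, 213, 210, 206, 203, 196, 189, 182, 177, 173, 172]
182 [230, 231, 231, 228, 224, 221, 217, 214, 208, 178, 133, 134, 155, 165, 184, 195, 196, 194, 194, 194, 193, 194, 194, 191, 186, 180]
184 [220, 214, 208, 203, 199, 197, 195, 195, 194, 179, 141, 128, 148, 163, 181, 191, 191, 190, 190, 189, 188, 188, 188, 188, 188, 187]
186 [197, 193, 193, 192, 193, 192, 194, 195, 195, 189, 153, 127, 148, 164, 171, 174, 182, 188, 189, 189, 188, 187, 187, 186, 187, 186]
188 [185, 174, 151, 127, 124, 123, 135, 139, 116, 92, 93, 117, 146, 155, 129, 104, 109, 124, 164, 186, 187, 185, 
[... 506 characters left out ...]
189]
166 [135, 151, 165, 173, 180, 170, 141, 123, 119, 119, 126, 131, 133, 136, 138, 136, 107, 69, 64, 70, 88, 140, 166, 174, 189, 198, 193, 186, 186, 186, 185, 187, 188, 188]
168 [121, 130, 145, 159, 164, 165, 160, 166, 172, 170, 173, 173, 152, 132, 129, 130, 123, 119, 150, 174, 183, 197, 212, 207, 180, 142, 121, 119, 119, 119, 120, 133, 143, 147]
170 [107, 107, 115, 128, 138, 143, 141, 135, 132, 133, 145, 160, 171, 180, 185, 188, 192, 191, 186, 192, 194, 172, 142, 129, 120, 116, 118, 119, 120, 119, 119, 119, 119, 119]
172 [125, 122, 120, 119, 118, 116, 120, 151, 170, 180, 189, 189, 189, 185, 187, 189, 188, 188, 188, 188, 189, 189, 187, 188, 180, 173, 173, 172, 150, 125, 124, 121, 118, 117]
```

Call:
{"api": "step_hand", "payload": {"steps": [[[-0.6, 0.5, 5], [0, 0, 0]], [[0, 0, 12], [0, 0, 0]], [[0, 0, 12], [0, 0, 0]], [[0, 0, 10], [0, 0, 0]], [[0, 0, 5], [0, 0, 0]], [[0, 0, 2], [0, 0, 0]], [[0, 0, 0], [0, 0, 0]]]}}

```text
time_s: 9.0
ee_pos: [498.7, 226.3, 113.7]
ee_rot: [-180.0, -0.0, -174.2]
force: [0.2, -0.1, -1.5]
gripper_width: 46.8
gripper_force: 25.0
```

Call:
{"api": "step_hand", "payload": {"steps": [[[0, 0, 2], [0, 0, 0]], [[0, 0, 2], [0, 0, 0]], [[0, 0, 2], [0, 0, 0]], [[0, 0, 2], [0, 0, 0]], [[0, 0, 2], [0, 0, 0]], [[0, 0, 2], [0, 0, 0]], [[0, 0, 2], [0, 0, 0]], [[0, 0, 0], [0, 0, 0]]]}}

```text
time_s: 9.8
ee_pos: [498.6, 226.2, 99.6]
ee_rot: [-180.0, -0.0, -174.2]
force: [-0.4, -0.9, -1.1]
gripper_width: 46.9
gripper_force: 25.0
```

Call:
{"api": "step_hand", "payload": {"steps": [[[0, 0, 2], [0, 0, 0]], [[0, 0, 3], [0, 0, 0]], [[0, 0, 3], [0, 0, 0]], [[0, 0, 3], [0, 0, 0]], [[0, 0, 3], [0, 0, 0]], [[0, 0, 3], [0, 0, 0]], [[0, 0, 2], [0, 0, 0]], [[0, 0, 0], [0, 0, 0]]]}}

```text
time_s: 10.6
ee_pos: [498.6, 226.2, 80.6]
ee_rot: [-180.0, -0.0, -174.2]
force: [-0.1, 0.4, -0.7]
gripper_width: 47.1
gripper_force: 25.0
```

Call:
{"api": "step_hand", "payload": {"steps": [[[0, 0, 1], [0, 0, 0]], [[0, 0, 1], [0, 0, 0]], [[0, 0, 1], [0, 0, 0]], [[0, 0, 1], [0, 0, 0]], [[0, 0, 0], [0, 0, 0]]]}}

```text
time_s: 11.1
ee_pos: [498.7, 226.2, 76.8]
ee_rot: [-180.0, -0.0, -174.2]
force: [-0.3, -0.8, -0.7]
gripper_width: 46.9
gripper_force: 25.0
```

Call:
{"api": "step_hand", "payload": {"steps": [[[0, 0, 1], [0, 0, 0]], [[0, 0, 1], [0, 0, 0]], [[0, 0, 0], [0, 0, 0]]]}}

```text
time_s: 11.4
ee_pos: [498.6, 226.2, 74.8]
ee_rot: [-180.0, -0.0, -174.2]
force: [-0.4, 1.2, -1.3]
gripper_width: 47.3
gripper_force: 25.0
```

Call:
{"api": "step_hand", "payload": {"steps": [[[0, 0, 0.5], [0, 0, 0]], [[0, 0, 0.5], [0, 0, 0]], [[0, 0, 0], [0, 0, 0]]]}}

```text
time_s: 11.7
ee_pos: [498.8, 226.3, 74.1]
ee_rot: [180.0, 0.0, -174.2]
force: [-0.3, -0.2, 0.6]
gripper_width: 46.9
gripper_force: 25.0
```

Call:
{"api": "step_hand", "payload": {"steps": [[[0, 0, 0.5], [0, 0, 0]], [[0, 0, 0.5], [0, 0, 0]], [[0, 0, 0], [0, 0, 0]]]}}

```text
time_s: 12.0
ee_pos: [498.8, 226.3, 74.1]
ee_rot: [180.0, 0.0, -174.2]
force: [-2.9, -1.0, 6.5]
gripper_width: 47.2
gripper_force: 25.0
```

Call:
{"api": "step_hand", "payload": {"steps": [[[0, 0, -0.5], [0, 0, 0]], [[0, 0, 0], [0, 0, 0]], [[0, 0, 0], [0, 0, 0]], [[0, 0, 0], [0, 0, 0]], [[0, 0, 0], [0, 0, 0]], [[0, 0, 0], [0, 0, 0]]], "finger_gap": 85}}

```text
time_s: 12.6
ee_pos: [498.7, 226.3, 73.3]
ee_rot: [180.0, -0.0, -174.2]
force: [0.1, 0.4, 0.1]
gripper_width: 85.1
gripper_force: 0.0
```

Call:
{"api": "step_hand", "payload": {"steps": [[[0, 0, -5], [0, 0, 0]], [[0, 0, -12], [0, 0, 0]], [[0, 0, -25], [0, 0, 0]], [[0, 0, -30], [0, 0, 0]], [[0, 0, -30], [0, 0, 0]], [[0, 0, -30], [0, 0, 0]], [[0, 0, -30], [0, 0, 0]], [[0, 0, -20], [0, 0, 0]]]}}

```text
time_s: 13.4
ee_pos: [499.3, 226.5, 259.2]
ee_rot: [179.9, 0.3, -174.2]
force: [-0.1, 0.7, -0.4]
gripper_width: 84.8
gripper_force: 0.0
```

Call:
{"api": "step_hand", "payload": {"steps": [[[-20, -20, 0], [0, 0, 0]], [[-35, -30, 0], [0, 0, 0]], [[-15, -20, 0], [0, 0, 0]], [[0, 0, 0], [0, 0, 0]], [[0, 0, 0], [0, 0, 0]], [[0, 0, 0], [0, 0, 0]]]}}

```text
time_s: 14.0
ee_pos: [574.7, 164.3, 256.0]
ee_rot: [180.0, 0.0, -174.2]
force: [-0.7, -0.2, 0.1]
gripper_width: 85.0
gripper_force: 0.0
```

```bash
python3 - <<'E'
from h import *
m=camera_model("wrist"); w=grab_frame("wrist"); cv2.imwrite("pics/w4.png",w); np.savez("w4.npz",**m)
im=grab_frame("scene"); cv2.imwrite("pics/s4.png",im)
s=state(); print(s["ee_pos"],s["ee_rot"],s["time_s"],s["gripper_width"])
print("pred: cone top",proj(m,[498.8,226.2,130]),"flange",proj(m,[498.8,226.2,64]),"dial top",proj(m,[514,68,118]),proj(m,[514,68,88]))
cv2.imwrite("pics/c4.png",np.hstack([cv2.resize(im[140:240,160:300],(350,250),interpolation=2),cv2.resize(w[40:240,100:388],(450,312),interpolation=2)[:250]]))
E
```

```text
[574.67341033 164.44496073 255.95124899] [ 1.79975882e+02  1.80946886e-02 -1.74162725e+02] 14.1 85.1990062136369
pred: cone top [320.40685933 122.8786132 ] flange [308.50096978 122.11743206] dial top [173.15315406 122.04512074] [180.35076714 121.74810158]
```

View pics/c4.png

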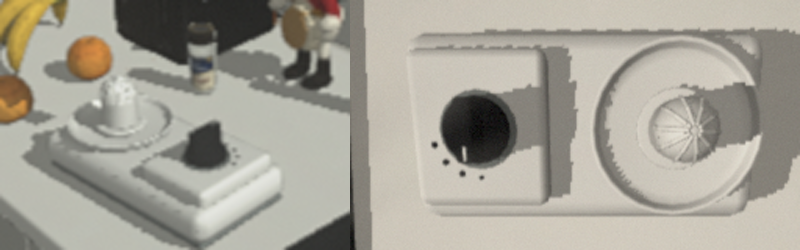

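The cone stands home and upright. The wrist crop has the dial near (479,128), the white mark at (464,152), and dots at (481,177), (462,174), (446,162) and (435,144).

```bash
python3 - <<'E'
from h import *
from scipy.optimize import least_squares
m=dict(np.load("w4.npz")); w=cv2.imread("pics/w4.png"); g=cv2.cvtColor(w,cv2.COLOR_BGR2GRAY)
P=lambda u,v:(100+(u-350)/1.5625, 40+v/1.56)
D=[]
for u,v in[(481,177),(462,174),(446,162),(435,144)]:
    a,b=map(round,P(u,v)); c=g[b-4:b+5,a-4:a+5].astype(float); wt=np.clip(np.median(c)-20-c,0,None)
    yy,xx=np.mgrid[b-4:b+5,a-4:a+5]; q=((wt*xx).sum()/wt.sum(),(wt*yy).sum()/wt.sum()); D.append(plane(m,*q,75)[:2]); print(q,D[-1])
D=np.array(D)
f=lambda p:(D-np.c_[p[0]+p[2]*np.cos(p[3]-np.radians([0,24,48,72])),p[1]+p[2]*np.sin(p[3]-np.radians([0,24,48,72]))]).ravel()
r=least_squares(f,[514,68,34,0.1]); print(r.x,np.degrees(r.x[3]),r.fun)
d=cv2.morphologyEx((g<85).astype(np.uint8),cv2.MORPH_OPEN,np.ones((5,5)))[70:175,130:230]
n,l,st,ce=cv2.connectedComponentsWithStats(d)
for i in range(1,n):
    print("dial",st[i].tolist(),ce[i]+[130,70],plane(m,*(ce[i]+[130,70]),90))
mk=plane(m,*P(464,152),118); print("mark",mk)
E
```

```text
(np.float64(183.83905967450272), np.float64(153.37251356238698)) [553.55551547  70.23216341]
(np.float64(171.5415254237288), np.float64(150.87118644067797)) [551.92643888  54.40215492]
(np.float64(161.01089494163423), np.float64(143.50272373540855)) [543.88810176  40.83207902]
(np.float64(153.74245768947756), np.float64(132.4047093451067)) [530.90303479  31.54339932]
[5.15665446e+02 6.64793017e+01 3.81360675e+01 9.83378674e-02] 5.634344765794594 [-0.0617526   0.0086836   0.06738373 -0.0612271   0.04546332  0.05113313
 -0.05109445  0.00141037]
dial [29, 31, 47, 44, 1678] [182.2318236  121.78903456] [513.74823862  70.76588832  90.        ]
mark [530.67133409  68.16268661 118.        ]
```

Call:
{"api": "step_hand", "payload": {"steps": [[[9, -11, 0], [0, 0, 0]], [[15, -20, 10], [0, 0, 0]], [[15, -20, 10], [0, 0, 0]], [[15, -20, 20], [0, 0, 0]], [[15, -20, 25], [0, 0, 0]], [[0, 0, 30], [0, 0, 0]], [[0, 0, 25], [0, 0, 0]], [[0, 0, 10], [0, 0, 0]]], "finger_gap": 50}}

```text
time_s: 14.9
ee_pos: [513.4, 65.6, 123.6]
ee_rot: [-180.0, -0.2, -174.2]
force: [-0.2, -0.3, -0.1]
gripper_width: 49.9
gripper_force: 0.0
```

Call:
{"api": "step_hand", "payload": {"steps": [[[0, 0, 10], [0, 0, 0]], [[0, 0, 10], [0, 0, 0]], [[0, 0, 8], [0, 0, 0]], [[0, 0, 4], [0, 0, 0]], [[0, 0, 2], [0, 0, 0]], [[0, 0, 0], [0, 0, 0]], [[0, 0, 0], [0, 0, 0]]]}}

```text
time_s: 15.6
ee_pos: [516.3, 66.2, 91.8]
ee_rot: [180.0, 0.1, -174.2]
force: [0.3, 0.0, 0.9]
gripper_width: 49.7
gripper_force: 0.0
```

Call:
{"api": "step_hand", "payload": {"steps": [[[0, 0, 0], [0, 0, 0]], [[0, 0, 0], [0, 0, 0]]], "finger_gap": 10, "squeeze": 10}}

```text
time_s: 15.8
ee_pos: [516.1, 66.2, 91.7]
ee_rot: [180.0, 0.0, -174.2]
force: [0.1, 0.4, -0.2]
gripper_width: 36.8
gripper_force: 0.0
```

Call:
{"api": "step_hand", "payload": {"steps": [[[0, 0, 0], [0, 0, 0]], [[0, 0, 0], [0, 0, 0]], [[0, 0, 0], [0, 0, 0]], [[0, 0, 0], [0, 0, 0]], [[0, 0, 0], [0, 0, 0]], [[0, 0, 0], [0, 0, 0]]], "finger_gap": 10, "squeeze": 12}}

```text
time_s: 16.4
ee_pos: [515.9, 66.8, 91.5]
ee_rot: [179.9, 0.0, -174.2]
force: [-1.4, 4.5, 0.7]
gripper_width: 13.9
gripper_force: 12.0
```

```bash
python3 -c "
from workcell import *;s=state();print(s['force'],s['torque'],s['gripper_force'],s['gripper_width'])"
```

```text
[-1.39347499  4.52140628  0.72733733] [0.8304703  0.14254429 0.07241803] 11.997699290513992 13.921529729793097
```

Call:
{"api": "step_hand", "payload": {"steps": [[[0, 0.6, 0], [0, 0, 0]], [[0, 0, 0], [0, 0, 0]], [[0, 0, 0], [0, 0, 0]], [[0, 0, 0], [0, 0, 0]]], "finger_gap": 5, "squeeze": 45}}

```text
time_s: 16.8
ee_pos: [515.9, 66.8, 91.5]
ee_rot: [180.0, 0.0, -174.2]
force: [-0.6, 4.2, 1.2]
gripper_width: 13.7
gripper_force: 45.0
```

```bash
python3 -c "
from workcell import *;s=state();print(s['force'],s['torque'],s['gripper_force'],s['gripper_width'])"
```

```text
[-0.64497931  4.20657809  1.19044295] [0.67409306 0.13785927 0.10191425] 44.99859631061554 13.735174317284821
```

Call:
{"api": "step_hand", "payload": {"steps": [[[0, 0, 0], [0, 0, 2]], [[0, 0, 0], [0, 0, 4]], [[0, 0, 0], [0, 0, 4]], [[0, 0, 0], [0, 0, 4]], [[0, 0, 0], [0, 0, 4]], [[0, 0, 0], [0, 0, 0]]]}}

```text
time_s: 17.4
ee_pos: [515.9, 66.8, 91.5]
ee_rot: [180.0, 0.0, 167.8]
force: [-0.1, 4.2, 2.2]
gripper_width: 13.9
gripper_force: 45.0
```

```bash
python3 -c "
from workcell import *;s=state();print(s['force'],s['torque'],s['gripper_force'],s['gripper_width'])"
```

```text
[-0.08855689  4.21164671  2.23423793] [0.69678761 0.12165    0.03335594] 44.99961733818054 13.91667896248335
```

Call:
{"api": "step_hand", "payload": {"steps": [[[0, 0, 0], [0, 0, 4]], [[0, 0, 0], [0, 0, 4]], [[0, 0, 0], [0, 0, 4]], [[0, 0, 0], [0, 0, 4]], [[0, 0, 0], [0, 0, 4]], [[0, 0, 0], [0, 0, 4]], [[0, 0, 0], [0, 0, 4]], [[0, 0, 0], [0, 0, 4]]]}}

```text
time_s: 18.2
ee_pos: [516.0, 66.9, 91.5]
ee_rot: [180.0, -0.0, 135.7]
force: [-1.7, 4.2, 1.9]
gripper_width: 13.8
gripper_force: 45.0
```

Call:
{"api": "step_hand", "payload": {"steps": [[[0, 0, 0], [0, 0, 4]], [[0, 0, 0], [0, 0, 4]], [[0, 0, 0], [0, 0, 4]], [[0, 0, 0], [0, 0, 4]], [[0, 0, 0], [0, 0, 4]], [[0, 0, 0], [0, 0, 3]], [[0, 0, 0], [0, 0, 0]], [[0, 0, 0], [0, 0, 0]]]}}

```text
time_s: 19.0
ee_pos: [516.0, 66.9, 91.5]
ee_rot: [180.0, -0.0, 112.9]
force: [-0.4, 4.5, 0.5]
gripper_width: 13.6
gripper_force: 45.0
```

```bash
python3 - <<'E'
from h import *
w=grab_frame("wrist"); im=grab_frame("scene"); s=state(); print(s['ee_pos'],s['ee_rot'],s['force'],s['torque'],s['gripper_force'],s['gripper_width'])
cv2.imwrite("pics/c5.png",np.hstack([cv2.resize(im[120:240,150:300],(375,300),interpolation=2),cv2.resize(w,(400,300))]))
E
```

```text
[516.00595887  66.94856623  91.51523106] [ 1.79974020e+02 -1.29319132e-02  1.12836900e+02] [-0.28226659  5.18291868  1.14181538] [0.78679535 0.11871983 0.1334471 ] 44.999404549598694 13.834377832214775
```

View pics/c5.png

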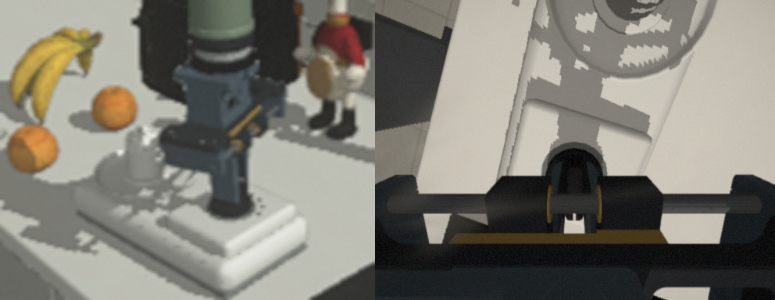

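The scene view shows the cone still standing on the press and the dial gripped. The wrist view has the white mark between the pads at (575,225), with the bar turned 72.9°.

Call:
{"api": "step_hand", "payload": {"steps": [[[0, 0, 0], [0, 0, 0]], [[0, 0, 0], [0, 0, 0]], [[0, 0, 0], [0, 0, 0]], [[0, 0, 0], [0, 0, 0]], [[0, 0, 0], [0, 0, 0]]]}}

```text
time_s: 19.6
ee_pos: [516.0, 66.9, 91.5]
ee_rot: [180.0, -0.0, 112.8]
force: [0.6, 5.4, 2.0]
gripper_width: 13.9
gripper_force: 45.0
```

```bash
python3 -c "
from workcell import *;print(job_done())"
```

```text
the job is handed in; nothing more can be done
None
```

The larger cone is fully home and upright on the spindle and released, and the dial is still gripped at the third click (gripper turned about 73° from rest); I handed the job in at 19.6 s.

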